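# Scan the notebook's square code and dock the hand scanner

## Robot

A 6-joint arm with a two-finger parallel gripper is mounted at the origin on a cart in front of the work surface, level with it; the furniture and walls round the work are solid. World frame = base frame: x ahead of the robot, y to its left, z up, the work surface at z = 0. Lengths are in mm, angles in rad, forces in N, time in s.
With the tool pointing down it reaches from about 350 to 975 mm from the base axis. Payload 7.1 kg.
Tool frame: the origin (TCP) lies midway between the tips of the shut fingers; the grasp point (between the pads) lies 19 mm behind it; z points along the fingers, y is the line along which they close (so a half turn about z gives the same grasp; the last joint's range is limited). The gripper opens to 88 mm and grips with 3 to 60 N. Pads are 20 mm wide; open, the fingers measure 115 mm over their backs; the gripper's body (75 mm by 178 mm) begins 61 mm behind the grasp point.
Start: joints at [1.213, 0.423, 1.63, -0, 1.089, -0.019], TCP at [207.69, 589.465, 222.675] pointing down, gripper open.
Joint ranges: [-3, 3], [-0.9, 2.11], [0.09, 2.58], [-1.31, 4.45], [0.11, 2.69], [-2.54, 2.54]. Speed limits (rad/s): [2.39, 2.39, 3.01, 3.14, 3.14, 3.14].

## Interface

Orientations are given as a rotation vector (axis times angle).
In Python, from workcell import ctrl gives the robot as it stands. The module is installed in compiled form; this text tells all that it offers.
- The arm moves only by the tool servo_tool, never from a script. Its argument "increments" is a list of rows, each a list of 7 numbers: the shift along the world's x, y, z in cm, then the turn, a rotation vector about the world's x, y, z in degrees, then the opening, from -1 (shut) to 1 (fully open). A call has 1 to 20 rows; each row is the pose to reach, as a shift and turn from the pose commanded when the call began; what a row does not reach only later rows make up. A row lasts 1/12 s, in which the tool goes at most 41.7 mm and 7.16 degrees, less where a joint would pass 70% of its speed; a pose out of reach is approached as far as the arm can. A call with a gripper value outside its range is refused whole. The fingers move at their own pace and stop on an object; the grip force is fixed at half the most. Time passes only in rows, so rows that repeat a pose let the fingers close. It gives the time, the measured TCP pose, the force, the opening and the grip force at its end, in the units of the state.
- ctrl.get_obs(): the state, without advancing time (a new reading comes with each control period).
- ctrl.get_image(name): name is "scene" or "side" or "wrist"; returns a dict with "image" (480x640x3 uint8, red, green, blue), "fx", "fy", "cx", "cy" (pixels), "extrinsics" (4x4, takes a point from camera to world coordinates); the wrist camera has in their place "tool_from_camera" (4x4, takes a point from camera to tool coordinates, whose origin is the TCP and whose axes are the flange's). Camera axes: x right, y up, looking along -z (the intrinsics and any distortion apply to the point x, -y, -z); pixel columns grow to the right and rows downward; lengths in mm; the calibration is good to about 2 mm. A picture is of the moment at which its call begins: read the wrist's pose just before it. There is no depth.
- ctrl.close_job(): hands the job in; it is judged then, once.
The state is a dict: "t": time; "qpos": joint angles; "qvel": joint speeds; "joint_torque": joint torques, N m; "ee_pos": TCP position; "orientation": TCP orientation; "ft_force": force on the tool from outside, world axes, zero at the start; "moment": the same for the moment, N m; "width": finger opening in mm; "grasp_force": force on a finger pad.
Only numpy, scipy, OpenCV 4.12 (cv2) and the standard library are available. Lean on these libraries where they do the work, as an engineer would, in place of code of your own. Each camera call takes 0.05 s, during which the arm holds its last target. There are 200 camera calls.

## Task

Pick up the hand scanner and read the square code sticker on the notebook that leans on the book rest: hold the scanner's window about 7 cm from the sticker, facing it squarely and pointing at its middle, and keep it still there for two seconds. Then put the scanner back in its charging cradle: tuck its toe under the cradle's lip, swing the tail down and press it until the catch snaps over the heel. Do not shift the notebook and its rest, and leave the earbud case, the USB stick and the marker where they are.

Things in the scene. Friction and masses are not known exactly. Their poses are not given: they have to be found in the camera images.
- scanner: Grey hand scanner, loose, about 0.22 kg, 192 mm long, lying on its underside. Origin on the underside; x to the nose, z up. In mm: head x 25 to 75, 56 wide, z 0 to 50; black toe sticking out of the head's foot, x 75 to 95, 30 wide, z 0 to 7; black heel sticking out of the tail's foot, x -97 to -85, 26 wide, z 0 to 9.
- handle (a point): Middle of the scanner's handle bar, at x = -5, y = 0, z = 33 mm in the scanner's frame, axes as the scanner's: the place to grasp, across y. The bar is 30 mm wide and 26 high (z 20 to 46), free underneath, and runs from x = -60 to 25.
- tail_top (a point): Middle of the top of the scanner's tail block (24 mm long, 34 wide, z 0 to 46), at x = -73, y = 0, z = 46 mm in the scanner's frame, axes as the scanner's: the place to press on.
- window (a point): Centre of the scanner's window, on the underside of its head at x = 50, y = 0, z = 0 in the scanner's frame; axes as the scanner's. The scanner looks along -z of this frame.
- square_code (a point): Centre of the square code sticker (34 x 34 mm, dark pattern on white) on the grey notebook that leans on the aluminium book rest. x points up the slope of the cover, y left along it, z straight out of the cover, 0.4 to 0.7 rad from vertical, towards the robot. The long bar sticker (64 x 20 mm), 70 mm lower and 100 mm to the right, is another code, not wanted. The rest's hinge is stiff.
- cradle: Black charging cradle, fixed. Origin on the desk; its axes are those of the docked scanner, whose origin then lies at x = 0, y = 0, z = 8 mm here. In mm: floor at z = 8, x -115 to 107, 76 wide; front wall with inner face at x = 97, lip on it; two side guides, 31 either side of the middle at x 33 to 67, up to z = 23; spring catch at the other end. About 2 mm of play lengthwise.
- lip_edge (a point): Middle of the lower edge of the cradle's lip, at x = 86, y = 0, z = 20.5 mm in the cradle's frame; axes as the cradle's. The lip is 60 mm wide, 5 thick, and overhangs the floor from x = 86 to the wall at 97. The toe goes under it with the tail raised about 0.3 rad.
- catch (a joint): Spring catch at the cradle's tail end: 0 m sprung forward, up to 0.010 when pushed back (-x). Aluminium, 24 mm wide. Its slope runs from x = -92, z = 22 up to x = -99, z = 39 mm; a heel lowered on it rests with the tail some 0.08 to 0.12 rad too high. Pressing on the tail's top with some 10 to 16 N drives the heel past; it snaps over it (back to 0); the scanner's weight is not enough.
- earbud_case: White earbud case, 47 x 64 x 23 mm, loose bystander; origin under its middle.
- usb_stick: USB stick, 18 x 60 x 9 mm, loose bystander; origin on its underside.
- marker: Marker pen, 16 x 126 x 16 mm, loose bystander; origin under its middle.
Things that resemble listed ones, but are neither listed nor needed, are in the scene too. Leave any yellow look-alike of the scanner alone.

How it is judged (in metres and radians):
On the way:
1. the scanner is held still for 1.5 s with its window 45 to 100 mm from the square code, pointing at it within 15 mm each way and square to it within 0.2 rad (x of square_code in the frame of window between -0.015 and 0.015 m and y of square_code in the frame of window between -0.015 and 0.015 m and z of square_code in the frame of window between -0.1 and -0.045 m and angle between the z axis of window and the z axis of square_code, either way round below 0.2 rad and linear speed of scanner below 0.02 m/s and angular speed of scanner below 0.15 rad/s), for 1.5 s.
At the end, for the whole second after the job is handed in: The scanner lies flat (within 0.04 rad) and at rest in its cradle, its window within 6 mm lengthwise and sideways and 4 mm in height of its docked place, toe under the lip, and the catch has sprung back over the heel (joint below 2 mm) (x of window in the frame of cradle between 0.044 and 0.056 m and y of window in the frame of cradle between -0.006 and 0.006 m and z of window in the frame of cradle between 0.004 and 0.012 m and angle between scanner's own z axis and vertical below 0.04 rad and value of joint catch below 0.002 m and linear speed of scanner below 0.01 m/s); the robot touches nothing.
It fails at once if the notebook or its rest is shifted by more than 10 mm (distance of square_code from where it was at the start of the episode above 0.01 m).
It fails at once if the earbud case is moved by more than 20 mm (distance of earbud_case from where it was at the start of the episode above 0.02 m).
It fails at once if the USB stick is moved by more than 20 mm (distance of usb_stick from where it was at the start of the episode above 0.02 m).
It fails at once if the marker is moved by more than 20 mm (distance of marker from where it was at the start of the episode above 0.02 m).
It also fails if it takes over 58 s, if anything falls off the work surface, if the arm or the gripper's body presses on something with over 40 N, if the wrist force passes 120 N, or if a joint passes its speed limit or range.

## Working session

There is one attempt and no reset: what is moved stays moved. The work goes in short steps, Python scripts to look and compute and a tool call to move; the robot and the scene stay as the last step left them, time stands still between calls to the robot, and variables do not carry over. Pictures are saved under pics/ and viewed, at most 10 in all, crops included, and the job is handed in when it is done.

Besides the shell and the picture viewer there is one more tool, called after "Emit:" in YAML: its name, and indented under it one key for each argument. servo_tool: Moves the arm, as the interface text tells. Its arguments: {"type":"object","properties":{"increments":{"type":"array","items":{"type":"array","items":{"type":"number"}}}},"required":["increments"]}

```bash
mkdir -p pics
cat > h.py <<'E'
import numpy as np, cv2
from scipy.spatial.transform import Rotation as R
from workcell import ctrl
def grab(n,f):
    o=ctrl.get_obs(); d=ctrl.get_image(n)
    cv2.imwrite('pics/'+f+'.png',cv2.cvtColor(d['image'],cv2.COLOR_RGB2BGR))
    if n=='wrist':
        T=np.eye(4);T[:3,:3]=R.from_rotvec(o['orientation']).as_matrix();T[:3,3]=o['ee_pos']
        E=T@np.array(d['tool_from_camera'])
    else: E=np.array(d['extrinsics'])
    np.savez('pics/'+f+'.npz',E=E,K=[d['fx'],d['fy'],d['cx'],d['cy']])
    return {k:v for k,v in d.items() if k!='image'}
def load(f):
    z=np.load('pics/'+f+'.npz');return z['E'],z['K']
def proj(f,P):
    E,K=load(f);P=np.atleast_2d(P);c=(P-E[:3,3])@E[:3,:3]
    return np.c_[K[2]+K[0]*c[:,0]/-c[:,2],K[3]+K[1]*c[:,1]/c[:,2]]
def ray(f,u,v):
    E,K=load(f);d=E[:3,:3]@np.array([(u-K[2])/K[0],-(v-K[3])/K[1],-1]);return E[:3,3],d
def onz(f,u,v,z=0):
    o,d=ray(f,u,v);return o+d*(z-o[2])/d[2]
def tri(l):
    A=np.zeros((3,3));b=np.zeros(3)
    for f,u,v in l:
        o,d=ray(f,u,v);d=d/np.linalg.norm(d);M=np.eye(3)-np.outer(d,d);A+=M;b+=M@o
    return np.linalg.solve(A,b)
E
python3 - <<'E'
from h import *
for n in('scene','side','wrist'):print(grab(n,n+'0'))
print(ctrl.get_obs())
E
```

```text
{'fx': 620.0426313694011, 'fy': 620.0426313694011, 'cx': 330.35404762696965, 'cy': 245.900557554522, 'extrinsics': array([[-9.99841416e-01,  6.73080704e-03, -1.64875639e-02,
         5.22983785e+02],
       [-1.57250121e-02, -7.68231031e-01,  6.39979536e-01,
         1.09188692e+03],
       [-8.35867947e-03,  6.40137313e-01,  7.68215044e-01,
         1.44447438e+03],
       [ 0.00000000e+00,  0.00000000e+00,  0.00000000e+00,
         1.00000000e+00]])}
{'fx': 469.24196083385505, 'fy': 469.24196083385505, 'cx': 324.2435491810362, 'cy': 238.5198450510297, 'extrinsics': array([[-9.43980209e-01,  2.37339439e-01, -2.29284443e-01,
         2.81463133e+02],
       [-3.29412700e-01, -6.36197334e-01,  6.97667704e-01,
         8.24681752e+02],
       [ 1.97139102e-02,  7.34113713e-01,  6.78740318e-01,
         9.15536569e+02],
       [ 0.00000000e+00,  0.00000000e+00,  0.00000000e+00,
         1.00000000e+00]])}
{'fx': 349.6060313003125, 'fy': 349.6060313003125, 'cx': 318.44756174339705, 'cy': 241.33511099846916, 'tool_from_camera': array([[-1.32997765e-03,  9.58497730e-01,  2.85097057e-01,
  
[... 256 characters left out ...]
      1.00000000e+00]])}
{'t': 0.15, 'qpos': array([ 1.21301167e+00,  4.23654283e-01,  1.63051533e+00,  1.64188208e-06,
        1.08862996e+00, -1.89867165e-02]), 'qvel': array([ 0.00085747, -0.0031183 , -0.00151187, -0.00112712,  0.00287882,
       -0.00072099]), 'joint_torque': array([ 2.43030636e-04, -5.44984102e+01, -2.73919451e+01,  6.43690000e-02,
        2.05328042e-02, -9.32141370e-05]), 'ee_pos': array([207.53207178, 589.0648634 , 222.08681418]), 'orientation': array([-5.29603704e-01, -3.09639981e+00,  1.86172817e-03]), 'ft_force': array([ 0.0910777 , -0.27466813,  0.1244798 ]), 'moment': array([ 0.03594714, -0.01756207,  0.05173264]), 'grasp_force': 0.0, 'width': 87.87171138021516}
```

View pics/scene0.png

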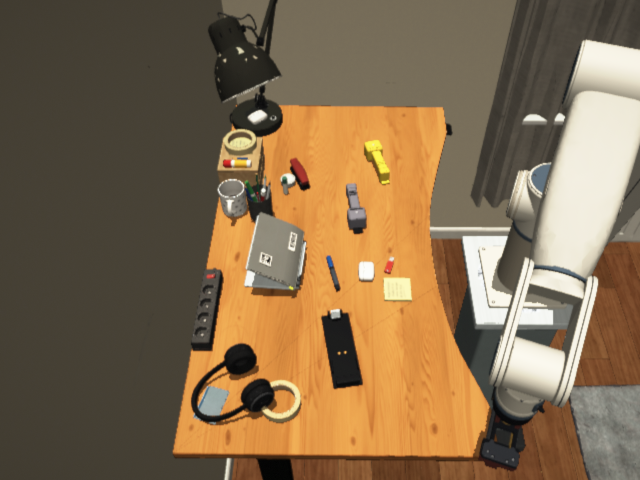

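View pics/side0.png

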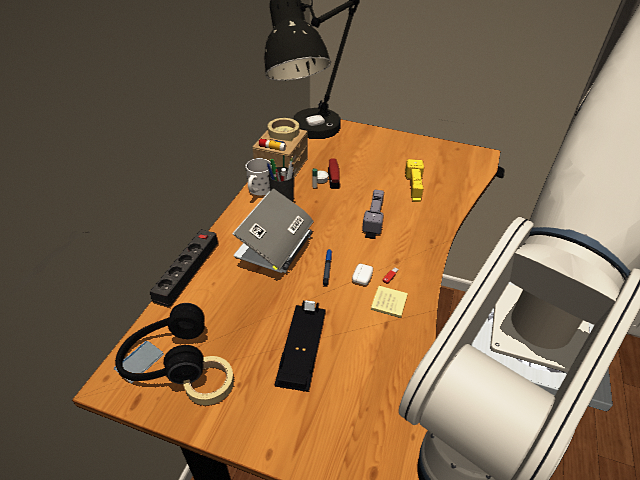

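Scene view: the grey scanner (355,207) and a yellow look-alike (377,160). The grey one fits the description; its head is at (357,218), nose down-image. Black cradle (341,348), catch (335,314), lip end near (347,384). Square code at (266,259), and the unwanted bar code at (292,241). Bystanders: earbud case (366,271), USB stick (390,265), marker (333,273).

Run:
```python
from h import *
s=cv2.imread('pics/scene0.png');d=cv2.imread('pics/side0.png')
def c(im,x,y,w,h,k): return cv2.resize(im[y:y+h,x:x+w],None,fx=k,fy=k,interpolation=cv2.INTER_CUBIC)
o=np.zeros((600,800,3),np.uint8)
for (im,x,y,w,h,k,px,py) in [(s,340,178,33,57,5,0,0),(s,245,210,65,60,5,170,0),(s,315,305,50,85,3,500,0),(d,355,185,40,55,5,0,300),(d,230,190,85,60,4,210,310),(d,270,295,60,98,3,560,300)]:
    q=c(im,x,y,w,h,k);q=q[:600-py,:800-px];o[py:py+q.shape[0],px:px+q.shape[1]]=q
cv2.imwrite('pics/c1.png',o)
for n,u,v,z in [('head',357,218,50),('tail',352,187,46),('catch',335,314,30),('crA',333,322,8),('front',347,384,25),('ear',366,271,23),('usb',390,265,9),('mark',333,273,16)]:print(n,onz('scene0',u,v,z).round())
print('sq',tri([('scene0',266,259),('side0',258,230)]),'bar',tri([('scene0',292,241),('side0',296,223)]))
```

```text
head [ 474. -181.   50.]
tail [ 488. -318.   46.]
catch [537. 155.  30.]
crA [542. 166.   8.]
front [505. 361.  25.]
ear [449.   1.  23.]
usb [378. -33.   9.]
mark [544.   4.  16.]
sq [729.18561878  18.67771068 100.31644778] bar [663.7068722  -78.96180948  64.27251013]
```

View pics/c1.png

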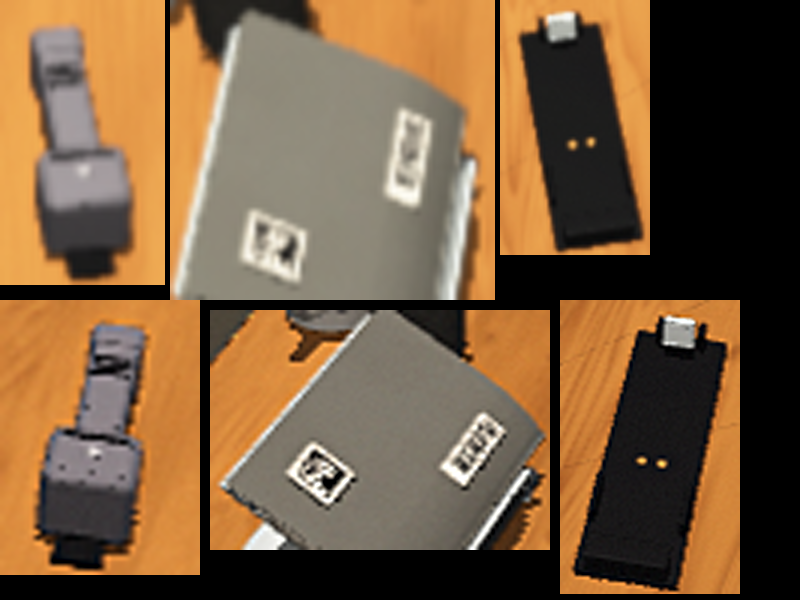

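The crop confirms that the grey scanner has a black toe at its nose, and that the sticker farther up the slope is the square code. Next I move over the cradle for a wrist view.

Emit:
servo_tool:
  increments:
    - [31.8,-32.9,-8,0,0,-62,1]
    - [31.8,-32.9,-8,0,0,-62,1]
    - [31.8,-32.9,-8,0,0,-62,1]
    - [31.8,-32.9,-8,0,0,-62,1]
    - [31.8,-32.9,-8,0,0,-62,1]
    - [31.8,-32.9,-8,0,0,-62,1]
    - [31.8,-32.9,-8,0,0,-62,1]
    - [31.8,-32.9,-8,0,0,-62,1]
    - [31.8,-32.9,-8,0,0,-62,1]
    - [31.8,-32.9,-8,0,0,-62,1]
    - [31.8,-32.9,-8,0,0,-62,1]
    - [31.8,-32.9,-8,0,0,-62,1]
    - [31.8,-32.9,-8,0,0,-62,1]
    - [31.8,-32.9,-8,0,0,-62,1]
    - [31.8,-32.9,-8,0,0,-62,1]
    - [31.8,-32.9,-8,0,0,-62,1]

```text
t: 1.48
ee_pos: [524.7, 261.7, 142.9]
orientation: [-2.046, -2.383, -0.0]
ft_force: [-0.0, -0.1, 0.0]
width: 87.5
grasp_force: 0.0
```

```bash
python3 -c "
from h import *
grab('wrist','w1')"
```

Emit:
servo_tool:
  increments:
    - [-4.4,-50.7,0,0,0,-2.7,1]
    - [-4.4,-50.7,0,0,0,-2.7,1]
    - [-4.4,-50.7,0,0,0,-2.7,1]
    - [-4.4,-50.7,0,0,0,-2.7,1]
    - [-4.4,-50.7,0,0,0,-2.7,1]
    - [-4.4,-50.7,0,0,0,-2.7,1]
    - [-4.4,-50.7,0,0,0,-2.7,1]
    - [-4.4,-50.7,0,0,0,-2.7,1]
    - [-4.4,-50.7,0,0,0,-2.7,1]
    - [-4.4,-50.7,0,0,0,-2.7,1]
    - [-4.4,-50.7,0,0,0,-2.7,1]
    - [-4.4,-50.7,0,0,0,-2.7,1]
    - [-4.4,-50.7,0,0,0,-2.7,1]
    - [-4.4,-50.7,0,0,0,-2.7,1]
    - [-4.4,-50.7,0,0,0,-2.7,1]
    - [-4.4,-50.7,0,0,0,-2.7,1]

```text
t: 2.87
ee_pos: [481.7, -244.7, 142.6]
orientation: [-2.102, -2.334, -0.0]
ft_force: [-0.1, -0.4, -0.5]
width: 87.8
grasp_force: 0.0
```

```bash
python3 -c "
from h import *
grab('wrist','w2');print(ctrl.get_obs()['ee_pos'],ctrl.get_obs()['qpos'])
a=cv2.imread('pics/w1.png');b=cv2.imread('pics/w2.png')
a=a[:,160:480];b=b[:,160:480]
o=np.hstack([cv2.resize(a,(400,600)),cv2.resize(b,(400,600))])
cv2.imwrite('pics/c2.png',o)"
```

```text
[ 481.82464831 -244.52351934  142.65152141] [-4.91772703e-01  4.10926955e-01  1.87454721e+00  2.80456985e-04
  8.56773083e-01 -5.97007073e-01]
```

View pics/c2.png

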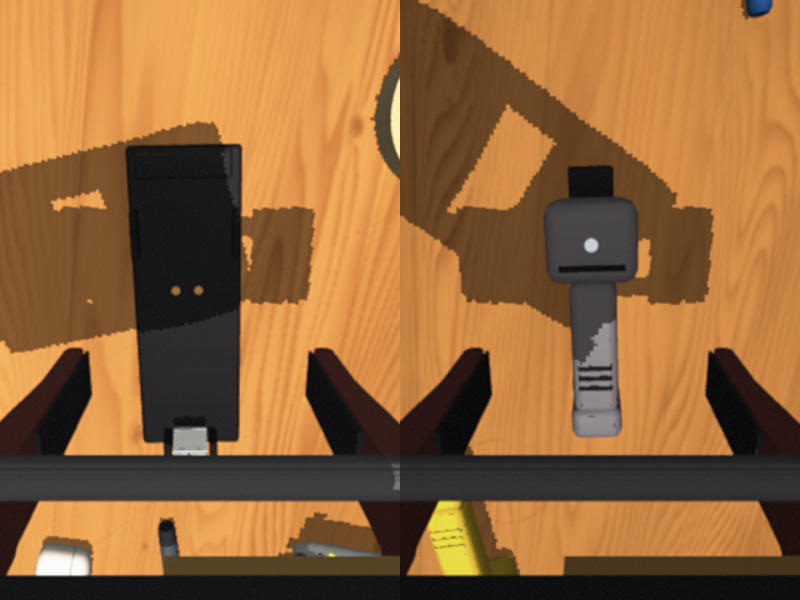

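Left half (cradle): front wall's outer edge at crop rows ~147 (x 127–240), tail corners (145,440) and (239,440). Right half (scanner): toe front at (568–613,167), head centred at (591,240), tail end at (597,436). Next I fit both poses and overlay them.

```bash
cat >> h.py <<'E'
from scipy.optimize import least_squares
def place(p,q):
    x,y,a=p;c,s=np.cos(a),np.sin(a);q=np.atleast_2d(q).astype(float)
    return np.c_[x+c*q[:,0]-s*q[:,1],y+s*q[:,0]+c*q[:,1],q[:,2]]
def fit(f,Q,U,p0):
    U=np.array(U,float);m=~np.isnan(U)
    r=least_squares(lambda p:(proj(f,place(p,Q))-U)[m],p0,x_scale=[1,1,.01],loss='soft_l1')
    return r.x,(proj(f,place(r.x,Q))-U).round(1)
E
python3 - <<'E'
from h import *
n=np.nan
k=lambda l:[[160+a/1.25,b/1.25] for a,b in l]
S,e=fit('w2',[(95,15,7),(95,-15,7),(50,28,50),(50,-28,50),(-85,0,46)],k([(168,167),(213,166),(145,n),(237,n),(197,436)]),[481,-245,1.67]);print('scanner',S,e.tolist())
C,e=fit('w1',[(-115,38,8),(-115,-38,8),(107,38,25.5),(107,-38,25.5)],k([(145,440),(239,440),(127,147),(240,147)]),[522,258,1.72]);print('cradle',C,e.tolist())
np.savez('p.npz',S=S,C=C)
def box(im,f,p,b,col):
    x0,x1,w,z0,z1=b
    P=proj(f,place(p,[(x,y,z) for x in(x0,x1) for y in(-w/2,w/2) for z in(z0,z1)]))
    for i in range(8):
        for j in (1,2,4):
            if not i&j: cv2.line(im,*[tuple(int(t) for t in ((P[q]-[220,0])*[3,3]*16*(1)).round()) for q in(i,i|j)],col,1,cv2.LINE_AA,4)
def vis(f,p,bs,r0,r1):
    im=cv2.imread('pics/'+f+'.png');im=(255*(im/255.)**.6).astype(np.uint8)
    im=cv2.resize(im[:,220:353],None,fx=3,fy=3)
    for b in bs: box(im,f,p,b,(0,255,0))
    return im[r0*3:r1*3]
a=vis('w1',C,[(-115,107,76,0,8),(97,107,76,8,25.5),(86,97,60,20.5,25.5),(33,67,62,8,23),(-92,-99,24,22,39)],105,375)
d=vis('w2',S,[(25,75,56,0,50),(75,95,30,0,7),(-60,25,30,20,46),(-85,-61,34,0,46),(-97,-85,26,0,9)],105,375)
o=np.hstack([a,d]);print(o.shape);cv2.imwrite('pics/c3.png',cv2.resize(o,None,fx=min(800/o.shape[1],600/o.shape[0]),fy=min(800/o.shape[1],600/o.shape[0])))
# notebook autocorner: refine sticker corners in scene & side
E
```

```text
scanner [ 480.03997122 -257.26971139    1.69759826] [[-0.5, -0.3], [0.4, -0.4], [-1.2, nan], [1.8, nan], [-0.0, 4.8]]
cradle [520.74795855 247.81491601   1.72962994] [[-1.3, 5.9], [1.0, 5.4], [-2.5, -0.4], [8.0, -1.3]]
(810, 798, 3)
```

View pics/c3.png

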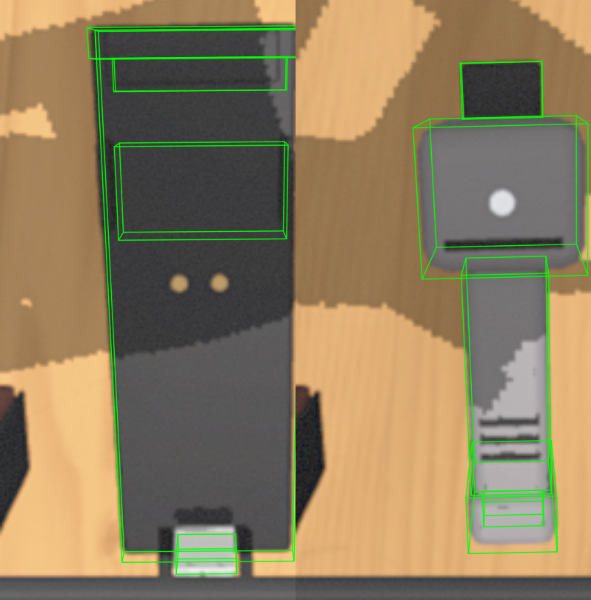

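The overlay fits the scanner well laterally and at the toe. Model tail ends sit about 4 px too far in both halves, which points to a small camera-pitch bias. The cradle wall is narrower than I assumed, so I refit the cradle on its centreline.

Run:
```python
from h import *
n=np.nan
S=np.load('p.npz')['S']
C,e=fit('w1',[(102,0,22),(0,0,8),(-97,0,32),(-115,0,8),(-115,0,8),(107,0,25)],[(307,n),(309.6,n),(312,n),(313.6,n),(n,350),(n,117.6)],[522,248,1.72]);print('cradle',C,e.tolist())
np.savez('p.npz',S=S,C=C)
# contacts centre check
print('gold',onz('w1',309.6,232,8), 'fit origin',C[:2])
o=ctrl.get_obs();h=place(S,(-5,0,33))[0];ty=R.from_rotvec(o['orientation']).as_matrix()[:2,1]
print('handle',h,'shift cm',(h-[0,0,19]-o['ee_pos'])/10,'turn',np.degrees(S[2]-np.pi/2-np.arctan2(ty[1],ty[0])))
# notebook coarse: sticker corners seen
for f,b in(('scene0',(250,245,300-18,275)),('side0',(240,212,276,248))):
    x0,y0,x1,y1=b;g=cv2.cvtColor(cv2.imread(f'pics/{f}.png'),6)[y0:y1,x0:x1]
    g=cv2.resize(g,None,fx=8,fy=8,interpolation=cv2.INTER_CUBIC)
    t=(g>165).astype(np.uint8);t=cv2.morphologyEx(t,cv2.MORPH_CLOSE,np.ones((40,40)))
    c=max(cv2.findContours(t,0,2)[0],key=cv2.contourArea);r=cv2.minAreaRect(c);ap=cv2.approxPolyDP(c,.06*cv2.arcLength(c,True),True)[:,0]
    print(f,(ap/8-.44+[x0,y0]).round(1).tolist(),[r[0][0]/8+x0,r[0][1]/8+y0],r[1])
```

```text
cradle [519.3503773  247.63187779   1.73838505] [[-0.3, nan], [0.7, nan], [0.2, nan], [-0.6, nan], [nan, 7.6], [nan, -0.8]]
gold [516.9738527  259.94727851   8.        ] fit origin [519.3503773  247.63187779]
handle [ 480.67228326 -262.2295684    33.        ] shift cm [ -0.11523651  -1.77060491 -12.86515214] turn 1.2462511524563404
scene0 [[260.7, 251.7], [258.7, 261.6], [270.3, 265.9], [271.9, 255.8]] [265.93621158599854, 259.2158508300781] (116.45281219482422, 89.45758819580078)
side0 [[255.1, 222.8], [248.7, 230.3], [259.2, 238.2], [265.7, 230.6]] [257.7241897583008, 230.81185913085938] (112.32083892822266, 87.12197875976562)
```

Emit:
servo_tool:
  increments:
    - [-0.1,-1.6,-4,0,0,1.2,1]
    - [-0.1,-1.6,-7,0,0,1.2,1]
    - [-0.1,-1.6,-10,0,0,1.2,1]
    - [-0.1,-1.6,-12.8,0,0,1.2,1]
    - [-0.1,-1.6,-12.8,0,0,1.2,1]
    - [-0.1,-1.6,-12.8,0,0,1.2,-1]
    - [-0.1,-1.6,-12.8,0,0,1.2,-1]
    - [-0.1,-1.6,-12.8,0,0,1.2,-1]
    - [-0.1,-1.6,-12.8,0,0,1.2,-1]
    - [-0.1,-1.6,-12.8,0,0,1.2,-1]
    - [-0.1,-1.6,-12.8,0,0,1.2,-1]
    - [-0.1,-1.6,-12.8,0,0,1.2,-1]
    - [-0.1,-1.6,-12.8,0,0,1.2,-1]
    - [-0.1,-1.6,-12.8,0,0,1.2,-1]

```text
t: 4.08
ee_pos: [480.7, -262.6, 14.8]
orientation: [2.08, 2.354, 0.0]
ft_force: [0.2, 0.2, -0.6]
width: 31.4
grasp_force: 0.0
```

Emit:
servo_tool:
  increments:
    - [0,0,0,0,0,0,-1]
    - [0,0,0,0,0,0,-1]
    - [0,0,0,0,0,0,-1]
    - [0,0,0,0,0,0,-1]
    - [0,0,0,0,0,0,-1]
    - [0,0,1,0,0,0,-1]
    - [0,0,3,0,0,0,-1]
    - [0,0,6,0,0,0,-1]
    - [0,0,9,0,0,0,-1]
    - [0,0,12,0,0,0,-1]
    - [0,0,15,0,0,0,-1]
    - [0,0,18,0,0,0,-1]
    - [0,0,21,0,0,0,-1]
    - [0,0,23,0,0,0,-1]
    - [0,0,23,0,0,0,-1]

```text
t: 5.33
ee_pos: [482.6, -263.5, 249.3]
orientation: [2.075, 2.349, 0.003]
ft_force: [0.8, -0.9, -2.9]
width: 29.6
grasp_force: 30.0
```

Run:
```python
from h import *
a=[[260.7,251.7],[258.7,261.6],[270.3,265.9],[271.9,255.8]];b=[[255.1,222.8],[248.7,230.3],[259.2,238.2],[265.7,230.6]]
P=np.array([tri([('scene0',*p),('side0',*q)]) for p,q in zip(a,b)]);print(P.round(1),P.mean(0))
# rigid model fit: sticker square + bar centre (-70,-100) ; params pos + (tilt, azimuth)
def fr(t,az,roll=0):
    n=np.array([np.sin(t)*np.cos(az),np.sin(t)*np.sin(az),np.cos(t)])
    y=np.cross([0,0,1],n);y/=np.linalg.norm(y);x=np.cross(y,n);
    return np.c_[x,y,n]
Q=np.array([(-1,1),(1,1),(1,-1),(-1,-1)])*17.
def res(p,order):
    M=fr(p[3],p[4]);W=p[:3]+np.c_[Q,np.zeros(4)][order]@M.T;B=p[:3]+M@[-70,-100,0]
    return np.r_[(proj('scene0',W)-a).ravel(),(proj('side0',W)-b).ravel(),(proj('scene0',B)-[292,241]).ravel(),(proj('side0',B)-[296,223]).ravel()]
best=min((least_squares(res,[729,19,100,.55,az],args=(np.roll(o,k),),x_scale=[1,1,1,.01,.01]) for k in range(4) for o in([0,1,2,3],[3,2,1,0]) for az in(3.1,)),key=lambda r:r.cost)
print(best.x,best.cost,best.fun.round(1));np.savez('n.npz',x=best.x,M=fr(*best.x[3:]));print(fr(*best.x[3:]))
```

```text
[[745.9  -2.  104.7]
 [747.9  33.1 106. ]
 [716.6  38.3  93.2]
 [715.9  -0.8  87.9]] [731.57987345  17.13300636  97.95022869]
[ 7.42686402e+02 -5.33375019e-01  7.64062221e+01  3.14159276e+00
  1.60939286e+00] 78.38494482707719 [-3.6  2.1 -2.2  1.6 -1.7 -3.  -2.8 -2.3 -1.8  3.5 -0.5  4.   0.9 -1.2
 -0.6 -1.7  6.4 -2.3  4.8  0. ]
[[-3.85869491e-02  9.99255246e-01  4.06867345e-09]
 [ 9.99255246e-01  3.85869491e-02 -1.05363170e-07]
 [-1.05441698e-07 -0.00000000e+00 -1.00000000e+00]]
```

```bash
cat > nb.py <<'E'
from h import *
def fr(t,az):
    n=np.array([np.sin(t)*np.cos(az),np.sin(t)*np.sin(az),np.cos(t)])
    y=np.cross(n,[0,0,1]);y/=np.linalg.norm(y);return np.c_[np.cross(y,n),y,n]
Q=np.array([(-1,1),(1,1),(1,-1),(-1,-1)])*17.
def solve(obs,bars):
    # obs: [(f, 4 corners)], bars [(f,u,v)]; assign corner order by nearest
    def res(p):
        M=fr(p[3],p[4]);W=p[:3]+np.c_[Q,np.zeros(4)]@M.T;B=p[:3]+M@[-70,-100,0];o=[]
        for f,c in obs:
            c=np.array(c);q=proj(f,W);d=np.linalg.norm(q[:,None]-q.mean(0)-(c-c.mean(0))[None],axis=2)
            o.append((q-c[d.argmin(1)]).ravel())
        for f,u,v in bars:o.append((proj(f,B)-[u,v]).ravel())
        return np.concatenate(o)
    r=min((least_squares(res,[729,19,100,t,a],x_scale=[1,1,1,.01,.01],loss='soft_l1') for t in(.4,.55,.7) for a in(2.8,3.1,3.4)),key=lambda r:r.cost)
    np.savez('n.npz',x=r.x,M=fr(*r.x[3:]));return r.x,r.cost,r.fun.round(1)
E
python3 - <<'E'
from nb import *
a=[[260.7,251.7],[258.7,261.6],[270.3,265.9],[271.9,255.8]];b=[[255.1,222.8],[248.7,230.3],[259.2,238.2],[265.7,230.6]]
x,c,f=solve([('scene0',a),('side0',b)],[('scene0',292,241),('side0',296,223)]);print(x,c,f)
# scan pose: scanner z=n, nose = cover y(left). tool x=nose,y=-scanner y,z=-n
M=fr(*x[3:]);X=M[:,1];Z=M[:,2];Y=np.cross(Z,X)
win=x[:3]+70*Z;tcp=win-55*X+14*Z
Rt=np.c_[X,-Y,-Z];o=ctrl.get_obs();R0=R.from_rotvec(o['orientation']).as_matrix()
print('scan tcp',tcp,'turn deg',np.degrees(R.from_matrix(Rt@R0.T).as_rotvec()),'now',o['ee_pos'])
look=tcp-90*X+50*Z;print('look shift cm',(look-o['ee_pos'])/10, 'qpos',o['qpos'])
E
```

```text
[7.31678416e+02 1.68044026e+01 9.76701720e+01 4.90723417e-01
 3.07615988e+00] 1.5329059195812955 [-0.1 -0.6  0.3 -0.5  0.1 -0.1  0.  -0.  -0.   0.4 -0.2  0.5 -0.2  0.1
 -0.2 -0.   0.5 -1.  -0.7  0.7]
scan tcp [688.58071251 -35.48951402 171.75751422] turn deg [  1.06135182 -27.77846912 -10.55511949] now [ 482.64495352 -263.52778498  249.34707543]
look shift cm [17.65382323 13.97715731 -3.34899528] qpos [-5.21511009e-01  2.78315989e-01  1.77804812e+00  1.94148430e-04
  1.07751594e+00 -6.45211632e-01]
```

Emit:
servo_tool:
  increments:
    - [3,2.4,0,0.2,-5,-2,-1]
    - [6,4.8,0,0.4,-10,-4,-1]
    - [9,7.2,0,0.6,-15,-6,-1]
    - [12,9.6,0,0.8,-20,-8,-1]
    - [15,12,0,1,-25,-10,-1]
    - [17.7,14,-1.5,1,-27.8,-10.5,-1]
    - [17.7,14,-3.3,1,-27.8,-10.5,-1]
    - [17.7,14,-3.3,1,-27.8,-10.5,-1]
    - [17.7,14,-3.3,1,-27.8,-10.5,-1]
    - [17.7,14,-3.3,1,-27.8,-10.5,-1]

```text
t: 6.17
ee_pos: [657.1, -122.9, 211.2]
orientation: [2.008, 1.884, 0.467]
ft_force: [-0.2, 0.1, -2.3]
width: 30.0
grasp_force: 30.0
```

Run:
```python
from nb import *
grab('wrist','w3');o=ctrl.get_obs();print(o['ee_pos'],o['orientation'],o['qpos'],o['width'],o['ft_force'])
z=np.load('n.npz');x,M=z['x'],z['M'];print(proj('w3',x[:3]+np.c_[Q,0*Q[:,0]]@M.T).round(1).tolist())
im=cv2.imread('pics/w3.png');cv2.imwrite('pics/w3b.png',im[0:480,40:600])
```

```text
[ 657.59423867 -123.29291713  212.08577064] [2.0072358  1.88241428 0.46825916] [-0.24261162  0.34184154  1.88407644  0.19916426  0.44547319 -0.33781385] 29.60251487181456 [-0.0908166  -0.15882412 -2.83366844]
[[302.6, 21.1], [348.8, 20.9], [347.7, 71.6], [303.2, 71.7]]
```

View pics/w3b.png

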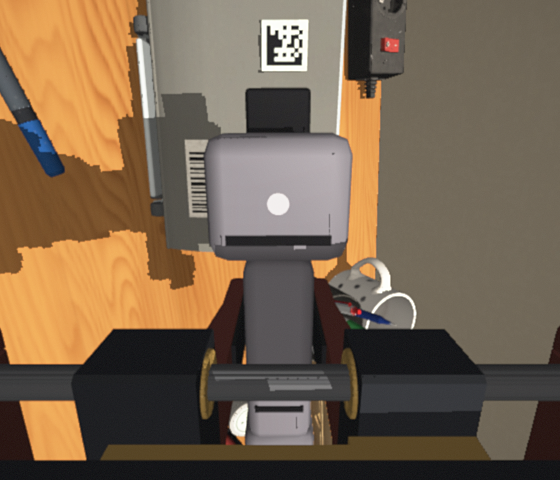

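The square code shows at crop (261–308, 19–73), within 1–2 px of the prediction, so the notebook pose is good. I check the scanner's pose in the hand and compute the scan move.

Run:
```python
from nb import *
o=ctrl.get_obs();T=R.from_rotvec(o['orientation']).as_matrix();p=o['ee_pos']
t=lambda q:proj('w3',p+T@np.array(q,float)).round(1)[0]
# scanner (x,y,z)-> tool (x+5, -y, 14-z)
for n,(a,b,c) in dict(toeL=(95,15,7),toeR=(95,-15,7),headF_L=(75,28,50),headB_R=(25,-28,50),mid=(50,0,50)).items(): print(n,t((a+5,-b,14-c))-[40,0])
z=np.load('n.npz');x=z['x'];M=z['M'];X=M[:,1];Z=M[:,2];Y=np.cross(Z,X)
tcp=x[:3]+70*Z-55*X+14*Z;Rt=np.c_[X,-Y,-Z]
print('shift',(tcp-p)/10,'turn',np.degrees(R.from_matrix(Rt@T.T).as_rotvec()))
```

```text
toeL [247.2  88.1]
toeR [314.8  88. ]
headF_L [199.9 134.5]
headB_R [354.7 270.7]
mid [281.6 206.4]
shift [ 3.09864738  8.78034031 -4.03282564] turn [-0.16753183 -0.32403861 -0.10957077]
```

Emit:
servo_tool:
  increments:
    - [1.5,4.4,-1.5,0,0,0,-1]
    - [3.1,7,-3,0,-0.3,0,-1]
    - [3.1,8.8,-4,0,-0.3,0,-1]
    - [3.1,8.8,-4,0,-0.3,0,-1]
    - [3.1,8.8,-4,0,-0.3,0,-1]
    - [3.1,8.8,-4,0,-0.3,0,-1]
    - [3.1,8.8,-4,0,-0.3,0,-1]
    - [3.1,8.8,-4,0,-0.3,0,-1]
    - [3.1,8.8,-4,0,-0.3,0,-1]
    - [3.1,8.8,-4,0,-0.3,0,-1]
    - [3.1,8.8,-4,0,-0.3,0,-1]
    - [3.1,8.8,-4,0,-0.3,0,-1]
    - [3.1,8.8,-4,0,-0.3,0,-1]
    - [3.1,8.8,-4,0,-0.3,0,-1]
    - [3.1,8.8,-4,0,-0.3,0,-1]
    - [3.1,8.8,-4,0,-0.3,0,-1]
    - [3.1,8.8,-4,0,-0.3,0,-1]
    - [3.1,8.8,-4,0,-0.3,0,-1]
    - [3.1,8.8,-4,0,-0.3,0,-1]
    - [3.1,8.8,-4,0,-0.3,0,-1]

```text
t: 7.88
ee_pos: [688.7, -34.5, 171.6]
orientation: [2.003, 1.88, 0.473]
ft_force: [-0.5, 0.5, -2.9]
width: 30.0
grasp_force: 30.0
```

Emit:
servo_tool:
  increments:
    - [0,0,0,0,0,0,-1]
    - [0,0,0,0,0,0,-1]
    - [0,0,0,0,0,0,-1]
    - [0,0,0,0,0,0,-1]
    - [0,0,0,0,0,0,-1]
    - [0,0,0,0,0,0,-1]
    - [0,0,0,0,0,0,-1]
    - [0,0,0,0,0,0,-1]
    - [0,0,0,0,0,0,-1]
    - [0,0,0,0,0,0,-1]
    - [0,0,0,0,0,0,-1]
    - [0,0,0,0,0,0,-1]
    - [0,0,0,0,0,0,-1]
    - [0,0,0,0,0,0,-1]

```text
t: 9.05
ee_pos: [688.7, -34.5, 171.7]
orientation: [2.003, 1.88, 0.473]
ft_force: [-0.9, -0.1, -2.6]
width: 29.8
grasp_force: 30.0
```

Run:
```python
from nb import *
o=ctrl.get_obs();T=R.from_rotvec(o['orientation']).as_matrix();p=o['ee_pos'];print(o['t'],p)
z=np.load('n.npz');x=z['x'];win=p+T@[55,0,14];d=T.T@(x[:3]-win);print('sticker in window (x,-y,-z)',d,'ang',np.arccos(-T[:,2]@z['M'][:,2]))
# dock approach: tool x along cradle x, pitched: tail up .3 => nose down
C=np.load('p.npz')['C'];a=C[2];cx=np.array([np.cos(a),np.sin(a),0]);cy=np.array([-np.sin(a),np.cos(a),0])
def dock(al,toe):  # toe tip bottom (x=95,z=0) at cradle coords toe (x,z); tail up al
    X=cx*np.cos(al)+np.array([0,0,-np.sin(al)]);Z=np.cross(X,cy);Rt=np.c_[X,-cy,-Z]
    tip=np.array([C[0],C[1],0])+cx*toe[0]+np.array([0,0,toe[1]])
    return tip-95*X-5*X+14*Z,Rt
for n,al,toe in(('hover',.0,(80,150)),('hov.3',.3,(75,60))):
    t,Rt=dock(al,toe);print(n,t.round(1),(t-p)/10,np.degrees(R.from_matrix(Rt@T.T).as_rotvec()))
```

```text
9.05 [688.69263436 -34.53880423 171.66600633]
sticker in window (x,-y,-z) [-1.2920803   0.11822651 70.11142106] ang 0.004061007987921226
hover [522.7 227.9 164. ] [-16.60061502  26.24508851  -0.76660063] [-1.64570572 28.09025129 12.96378179]
hov.3 [522.1 231.5 102.9] [-16.66072556  26.60040316  -6.87392748] [-18.46446537  26.9613589    8.65844083]
```

Emit:
servo_tool:
  increments:
    - [-2,1,2,0,1,0,-1]
    - [-5,3,3,-0.3,6,2,-1]
    - [-8,6,3,-0.6,11,5,-1]
    - [-10,9,2,-0.9,16,7,-1]
    - [-12,12,0,-1.2,21,9,-1]
    - [-14,15,-3,-1.5,26,12,-1]
    - [-15.9,18.5,-6,-1.6,28.1,13,-1]
    - [-15.9,22.3,-8,-1.6,28.1,13,-1]
    - [-15.9,22.3,-9.8,-1.6,28.1,13,-1]
    - [-15.9,22.3,-9.8,-1.6,28.1,13,-1]
    - [-15.9,22.3,-9.8,-1.6,28.1,13,-1]
    - [-15.9,22.3,-9.8,-1.6,28.1,13,-1]

```text
t: 10.05
ee_pos: [530.4, 188.1, 74.4]
orientation: [-2.027, -2.4, -0.002]
ft_force: [0.2, 0.3, -1.5]
width: 29.7
grasp_force: 30.0
```

Run:
```python
from h import *
grab('wrist','w4');o=ctrl.get_obs();print(o['ee_pos'],o['orientation'])
im=cv2.imread('pics/w4.png');im=(255*(im/255.)**.5).astype(np.uint8)
cv2.imwrite('pics/w4b.png',cv2.resize(im[0:140,225:415],None,fx=4.2,fy=4.2,interpolation=cv2.INTER_CUBIC))
C=np.load('p.npz')['C']
for q in [(102,0,25),(86,0,20.5),(67,31,23),(67,-31,23),(107,38,8),(107,-38,8)]:print(q,(proj('w4',place(C,q))-[225,0])*4.2)
```

```text
[530.84228916 187.90292926  74.9635145 ] [2.02783497 2.39879941 0.00355322]
(102, 0, 25) [[ 384.12129718 -140.01323706]]
(86, 0, 20.5) [[384.60808676  24.63362051]]
(67, 31, 23) [[145.8711479  186.28061258]]
(67, -31, 23) [[623.87181585 185.86155352]]
(107, 38, 8) [[  96.23471449 -123.96275824]]
(107, -38, 8) [[ 672.91489505 -124.3956766 ]]
```

View pics/w4b.png

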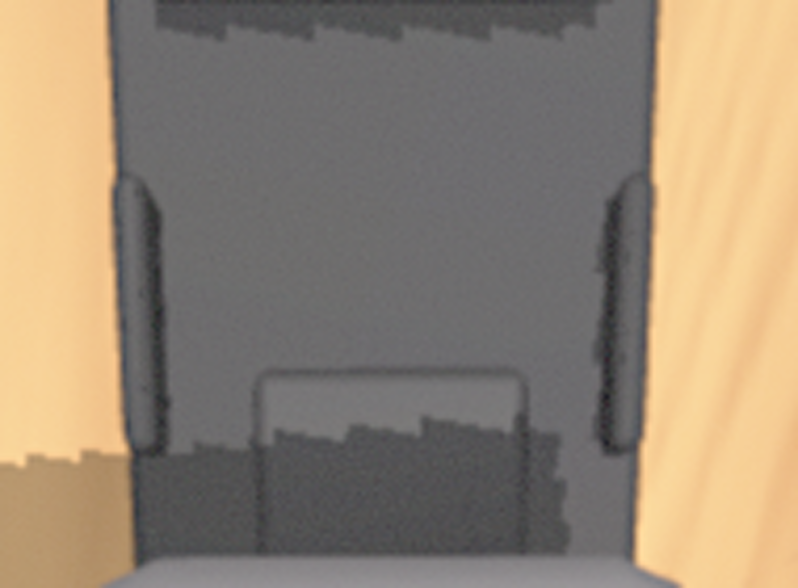

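The toe edge (258–525, 372) is centred at ~391 and the cradle (guides, base edges) at ~384.5. The yaw agrees, and the scanner sits about 1.2 mm too far to the +tool-y side. I compute the tilted approach.

```bash
cat > dk.py <<'E'
from h import *
C=np.load('p.npz')['C'];a=C[2];cx=np.array([np.cos(a),np.sin(a),0]);cy=np.array([-np.sin(a),np.cos(a),0])
LAT=float(open('lat').read())
O=np.array([C[0],C[1],0])
def dock(al,toe):
    X=cx*np.cos(al)+np.array([0,0,-np.sin(al)]);Z=np.cross(X,cy);Rt=np.c_[X,-cy,-Z]
    t=O+cx*toe[0]+np.array([0,0,toe[1]])-cy*LAT
    return t-100*X+14*Z,Rt
def state():
    o=ctrl.get_obs();p=o['ee_pos'];T=R.from_rotvec(o['orientation']).as_matrix();X=T[:,0]
    tip=p+100*X+14*T[:,2]-O
    print('t',round(o['t'],2),'tip cradle x,z',(tip@cx).round(1),tip[2].round(1),'lat',(-(p-O)@cy-LAT).round(1),'pitch',round(float(np.arcsin(-X[2])),3),'yaw err',np.round(np.arctan2(X[1],X[0])-a,3),'F fwd,up',(o['ft_force']@cx).round(1),o['ft_force'][2].round(1),'w',round(float(o['width']),1));return p,T
def go(al,toe,p,T):
    t,Rt=dock(al,toe);print(al,toe,'shift',((t-p)/10).round(2),'turn',np.degrees(R.from_matrix(Rt@T.T).as_rotvec()).round(2))
E
python3 - <<'E'
from h import *
C=np.load('p.npz')['C'];a=C[2];p=ctrl.get_obs()['ee_pos']
l=-(p[:2]-C[:2])@[-np.sin(a),np.cos(a)]-1.2;open('lat','w').write(str(l));print('LAT',l)
from dk import *
p,T=state()
go(.3,(76,22),p,T)
E
```

```text
LAT 0.16780074456066507
t 10.1 tip cradle x,z 39.2 61.1 lat 1.2 pitch -0.001 yaw err -0.0 F fwd,up 0.7 -2.4 w 29.9
0.3 (76, 22) shift [-0.88  4.46 -1.  ] turn [-17.03  -2.76   0.  ]
```

Emit:
servo_tool:
  increments:
    - [-0.2,1,1,-5.7,-0.9,0,-1]
    - [-0.5,2,1,-11.4,-1.8,0,-1]
    - [-0.9,3.5,0.5,-17,-2.8,0,-1]
    - [-0.9,4.5,0,-17,-2.8,0,-1]
    - [-0.9,4.5,-1,-17,-2.8,0,-1]
    - [-0.9,4.5,-1,-17,-2.8,0,-1]
    - [-0.9,4.5,-1,-17,-2.8,0,-1]
    - [-0.9,4.5,-1,-17,-2.8,0,-1]

```text
t: 10.77
ee_pos: [521.0, 231.7, 63.9]
orientation: [1.874, 2.214, -0.285]
ft_force: [-0.2, 0.6, -3.6]
width: 30.0
grasp_force: 30.0
```

Run:
```python
from dk import *
p,T=state();go(.3,(76,8),p,T);go(.3,(76,10),p,T);go(.3,(96,10),p,T)
```

```text
t 10.77 tip cradle x,z 75.4 21.0 lat -1.2 pitch 0.299 yaw err -0.002 F fwd,up 0.7 -3.6 w 30.0
0.3 (76, 8) shift [ 0.11  0.08 -1.3 ] turn [-0.03 -0.12  0.12]
0.3 (76, 10) shift [ 0.11  0.08 -1.1 ] turn [-0.03 -0.12  0.12]
0.3 (96, 10) shift [-0.22  2.05 -1.1 ] turn [-0.03 -0.12  0.12]
```

Emit:
servo_tool:
  increments:
    - [0.1,0.1,-0.5,0,0,0.1,-1]
    - [0.1,0.1,-0.9,0,0,0.1,-1]
    - [0.1,0.1,-1.1,0,0,0.1,-1]
    - [0.1,0.1,-1.2,0,0,0.1,-1]
    - [0.1,0.1,-1.2,0,0,0.1,-1]

```text
t: 11.18
ee_pos: [521.7, 234.0, 51.6]
orientation: [1.869, 2.217, -0.285]
ft_force: [0.3, -0.3, -1.3]
width: 30.1
grasp_force: 30.0
```

```bash
python3 -c "
from dk import *
state()"
```

```text
t 11.18 tip cradle x,z 77.5 8.7 lat -0.1 pitch 0.3 yaw err 0.002 F fwd,up -0.4 -1.3 w 30.1
```

Emit:
servo_tool:
  increments:
    - [-0.1,0.4,0,0,0,0,-1]
    - [-0.1,0.8,0,0,0,0,-1]
    - [-0.2,1.1,0,0,0,0,-1]
    - [-0.2,1.4,0,0,0,0,-1]
    - [-0.2,1.4,0,0,0,0,-1]

```text
t: 11.6
ee_pos: [519.7, 249.5, 51.7]
orientation: [1.868, 2.218, -0.283]
ft_force: [-0.1, 1.0, -3.2]
width: 30.3
grasp_force: 30.0
```

```bash
python3 -c "
from dk import *
state()"
```

```text
t 11.6 tip cradle x,z 93.2 8.8 lat 0.5 pitch 0.299 yaw err 0.003 F fwd,up 1.0 -3.2 w 30.3
```

Emit:
servo_tool:
  increments:
    - [-0.1,0.2,0,0,0,0,-1]
    - [-0.1,0.3,0,0,0,0,-1]
    - [-0.1,0.4,0,0,0,0,-1]
    - [-0.1,0.4,0,0,0,0,-1]

```text
t: 11.93
ee_pos: [518.7, 252.6, 51.7]
orientation: [1.869, 2.217, -0.284]
ft_force: [-0.4, -0.7, -1.7]
width: 29.6
grasp_force: 30.0
```

```bash
python3 -c "
from dk import *
state()"
```

```text
t 11.93 tip cradle x,z 96.5 8.8 lat -0.0 pitch 0.3 yaw err 0.002 F fwd,up -0.6 -1.7 w 29.6
```

Emit:
servo_tool:
  increments:
    - [0,0.1,0,0,0,0,-1]
    - [0,0.2,0,0,0,0,-1]
    - [0,0.3,0,0,0,0,-1]
    - [0,0.3,0,0,0,0,-1]

```text
t: 12.27
ee_pos: [518.6, 253.5, 52.0]
orientation: [1.868, 2.216, -0.289]
ft_force: [0.5, -9.0, 2.4]
width: 29.5
grasp_force: 30.0
```

```bash
python3 -c "
from dk import *
state()"
```

```text
t 12.27 tip cradle x,z 97.2 8.8 lat 0.0 pitch 0.303 yaw err 0.003 F fwd,up -9.0 2.4 w 29.5
```

Run:
```python
from dk import *
p,T=state();p=np.array([518.6,255.4,51.7])
for al in(.25,.2,.15,.11):go(al,(95.7,8.6),p,T)
```

```text
t 12.27 tip cradle x,z 97.2 8.8 lat 0.0 pitch 0.303 yaw err 0.003 F fwd,up -9.0 2.4 w 29.5
0.25 (95.7, 8.6) shift [ 0.05 -0.55 -0.48] turn [ 3.05  0.33 -0.12]
0.2 (95.7, 8.6) shift [ 0.08 -0.73 -0.95] turn [ 5.87  0.81 -0.12]
0.15 (95.7, 8.6) shift [ 0.11 -0.88 -1.43] turn [ 8.7   1.29 -0.13]
0.11 (95.7, 8.6) shift [ 0.13 -0.99 -1.82] turn [10.96  1.68 -0.13]
```

Emit:
servo_tool:
  increments:
    - [0,-0.3,0,0,0,0,-1]
    - [0,-0.5,-0.5,3,0.3,0,-1]
    - [0.1,-0.7,-0.9,5.9,0.8,0,-1]
    - [0.1,-0.9,-1.4,8.7,1.3,0,-1]
    - [0.1,-1,-1.7,10.5,1.6,0,-1]
    - [0.1,-1,-1.7,10.5,1.6,0,-1]
    - [0.1,-1,-1.7,10.5,1.6,0,-1]

```text
t: 12.85
ee_pos: [520.1, 245.8, 34.8]
orientation: [1.969, 2.33, -0.109]
ft_force: [-2.0, 4.8, -3.1]
width: 29.9
grasp_force: 30.0
```

```bash
python3 -c "
from dk import *
state()"
```

```text
t 12.85 tip cradle x,z 95.8 9.5 lat 0.3 pitch 0.114 yaw err 0.0 F fwd,up 5.1 -3.1 w 29.9
```

Emit:
servo_tool:
  increments:
    - [0,0,0,0,0,0,0]
    - [0,0,0,0,0,0,0.3]
    - [0,0,0,0,0,0,0.5]
    - [0,0,0,0,0,0,0.6]
    - [0,0,0,0,0,0,0.6]
    - [0,-0.2,2,0,0,0,0.6]
    - [0,-0.5,5,3,0.5,0,0.6]
    - [0,-0.9,9,6,1,0,0.6]
    - [0,-0.9,9,6,1,0,0.6]

```text
t: 13.6
ee_pos: [523.4, 236.9, 131.0]
orientation: [2.02, 2.392, 0.01]
ft_force: [0.8, 0.7, 0.0]
width: 70.2
grasp_force: 0.0
```

Run:
```python
from dk import *
p,T=state();print(p)
t=O-73*cx+np.array([0,0,75])-cy*LAT
print('press hover shift',((t-p)/10).round(2),'turn',np.degrees(R.from_matrix(np.c_[cx,-cy,[0,0,-1]]@T.T).as_rotvec()).round(2))
grab('side','s1');grab('scene','s2')
a=cv2.imread('pics/side0.png')[0:1];im=cv2.imread('pics/s1.png');b=cv2.imread('pics/s2.png')
o=np.hstack([cv2.resize(im[285:405,255:345],None,fx=4.4,fy=4.4,interpolation=2),cv2.resize(b[290:410,300:390],None,fx=4.4,fy=4.4,interpolation=2)])
cv2.imwrite('pics/c5.png',o);print(o.shape)
```

```text
t 13.6 tip cradle x,z 88.7 116.6 lat 2.0 pitch 0.004 yaw err 0.001 F fwd,up 0.5 0.0 w 70.2
[523.36626703 236.90261484 130.99326841]
press hover shift [ 0.83 -6.12 -5.6 ] turn [ 0.1   0.69 -0.04]
(528, 792, 3)
```

View pics/c5.png

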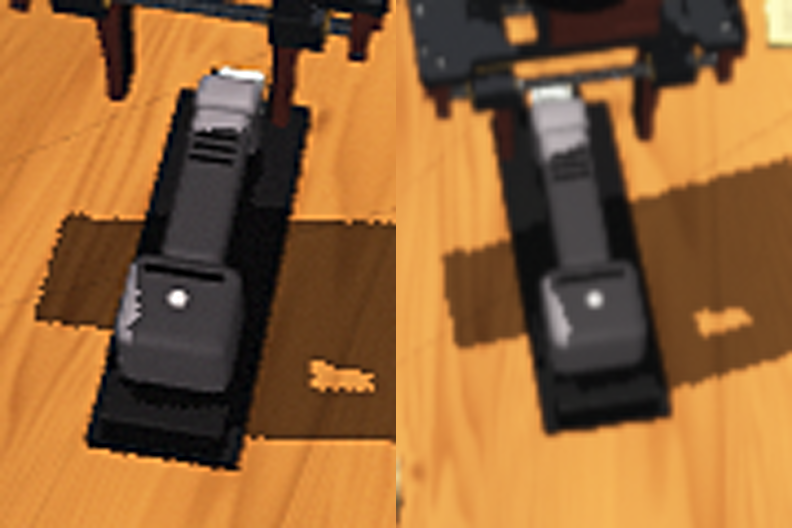

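The scanner sits in the cradle with its toe under the lip and its tail on the catch. Next I press the tail.

Emit:
servo_tool:
  increments:
    - [0.4,-3,0,0,0.7,0,-1]
    - [0.8,-6.1,0,0,0.7,0,-1]
    - [0.8,-6.1,-1,0,0.7,0,-1]
    - [0.8,-6.1,-2,0,0.7,0,-1]
    - [0.8,-6.1,-3,0,0.7,0,-1]
    - [0.8,-6.1,-4,0,0.7,0,-1]
    - [0.8,-6.1,-4.8,0,0.7,0,-1]
    - [0.8,-6.1,-4.8,0,0.7,0,-1]
    - [0.8,-6.1,-4.8,0,0.7,0,-1]
    - [0.8,-6.1,-4.8,0,0.7,0,-1]
    - [0.8,-6.1,-4.8,0,0.7,0,-1]
    - [0.8,-6.1,-4.8,0,0.7,0,-1]

```text
t: 14.7
ee_pos: [528.1, 175.7, 77.2]
orientation: [-2.025, -2.401, 0.017]
ft_force: [-0.4, 0.3, 0.3]
width: 0.3
grasp_force: 0.0
```

Emit:
servo_tool:
  increments:
    - [0,0,-0.5,0,0,0,-1]
    - [0,0,-0.8,0,0,0,-1]
    - [0,0,-1,0,0,0,-1]
    - [0,0,-1.2,0,0,0,-1]
    - [0,0,-1.2,0,0,0,-1]

```text
t: 15.12
ee_pos: [529.0, 175.1, 66.0]
orientation: [2.026, 2.401, -0.015]
ft_force: [0.5, 0.6, 0.9]
width: 0.1
grasp_force: 0.0
```

Emit:
servo_tool:
  increments:
    - [0.2,0,-0.2,0,0,0,-1]
    - [0.2,0,-0.4,0,0,0,-1]
    - [0.2,0,-0.6,0,0,0,-1]
    - [0.2,0,-0.6,0,0,0,-1]

```text
t: 15.45
ee_pos: [529.6, 175.3, 58.1]
orientation: [-2.025, -2.4, 0.019]
ft_force: [-0.4, -0.4, 1.4]
width: 0.5
grasp_force: 0.4
```

Emit:
servo_tool:
  increments:
    - [0,0,-0.1,0,0,0,-1]
    - [0,0,-0.2,0,0,0,-1]
    - [0,0,-0.2,0,0,0,-1]

```text
t: 15.7
ee_pos: [529.3, 175.6, 56.2]
orientation: [-2.024, -2.399, 0.019]
ft_force: [1.0, -0.3, 0.1]
width: 0.7
grasp_force: 0.0
```

Emit:
servo_tool:
  increments:
    - [0,0,-0.1,0,0,0,-1]
    - [0,0,-0.2,0,0,0,-1]
    - [0,0,-0.3,0,0,0,-1]
    - [0,0,-0.3,0,0,0,-1]

```text
t: 16.03
ee_pos: [529.6, 175.6, 54.3]
orientation: [-2.024, -2.4, 0.018]
ft_force: [-2.8, -0.5, 8.8]
width: 0.4
grasp_force: 4.5
```

Emit:
servo_tool:
  increments:
    - [0,0,-0.1,0,0,0,-1]
    - [0,0,-0.2,0,0,0,-1]
    - [0,0,-0.2,0,0,0,-1]

```text
t: 16.28
ee_pos: [529.7, 175.6, 54.2]
orientation: [-2.025, -2.4, 0.018]
ft_force: [-8.7, -2.1, 29.1]
width: 0.3
grasp_force: 14.5
```

Run:
```python
from dk import *
o=ctrl.get_obs();print(o['ee_pos'],o['ft_force'],o['moment'])
```

```text
[529.67542347 175.62045029  54.18122861] [-8.7122329  -2.11291408 29.05162957] [-0.47037359  1.6279129  -0.03586102]
```

Emit:
servo_tool:
  increments:
    - [0,0,0.6,0,0,0,-1]
    - [0,0,4,0,0,0,-1]
    - [0,-4,8,0,0,0,-1]
    - [0,-8,12,0,0,0,-1]
    - [-2,-12,14,0,0,0,-1]
    - [-2,-14,14,0,0,0,-1]
    - [-2,-14,14,0,0,0,-1]

```text
t: 16.87
ee_pos: [509.7, 32.2, 194.2]
orientation: [2.027, 2.398, -0.016]
ft_force: [0.3, -0.3, 0.5]
width: 0.2
grasp_force: 0.0
```

Run:
```python
from dk import *
print(ctrl.get_obs()['ee_pos'])
grab('side','s3');grab('scene','s4');grab('wrist','w5')
k=lambda f,x,y,w,h,s:cv2.resize(cv2.imread(f'pics/{f}.png')[y:y+h,x:x+w],None,fx=s,fy=s,interpolation=2)
o=np.hstack([k('s3',262,285,75,120,5),k('s4',308,290,80,120,5)])
cv2.imwrite('pics/c6.png',o);print(o.shape)
B=[(-85,17,54),(-85,-17,54),(25,28,58),(25,-28,58),(75,28,58),(75,-28,58),(95,0,15)]
print('flat side',((proj('s3',place(C,B))-[262,285])*5).round().tolist());print('flat scene',((proj('s4',place(C,B))-[308,290])*5+[375,0]).round().tolist())
```

```text
[509.68921055  32.17060945 194.20612376]
(600, 775, 3)
flat side [[268.0, 96.0], [197.0, 86.0], [247.0, 289.0], [121.0, 269.0], [224.0, 388.0], [94.0, 367.0], [151.0, 474.0]]
flat scene [[547.0, 106.0], [485.0, 114.0], [604.0, 275.0], [496.0, 290.0], [621.0, 361.0], [511.0, 376.0], [572.0, 445.0]]
```

View pics/c6.png

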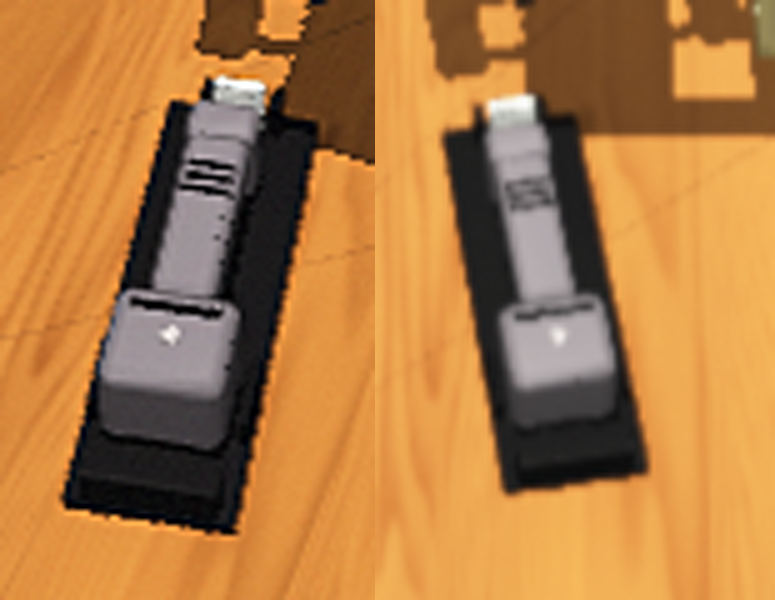

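Both views show the scanner flat in the cradle with the silver catch against the tail. I take one last close wrist look to check the seating and the catch.

Emit:
servo_tool:
  increments:
    - [0.8,4,0,0,0,0,-1]
    - [1.5,8,0,0,0,0,-1]
    - [1.5,12,-1,0,0,0,-1]
    - [1.5,16,-2,0,0,0,-1]
    - [1.5,17,-4,0,0,0,-1]
    - [1.5,17,-4,0,0,0,-1]
    - [1.5,17,-4,0,0,0,-1]

```text
t: 17.6
ee_pos: [522.9, 206.8, 149.5]
orientation: [-2.019, -2.402, 0.024]
ft_force: [-0.1, -0.2, 0.6]
width: 0.3
grasp_force: 0.0
```

Run:
```python
from dk import *
print(ctrl.get_obs()['ee_pos']);grab('wrist','w6')
im=cv2.imread('pics/w6.png');im=(255*(im/255.)**.6).astype(np.uint8)
x0,y0=215,20;s=min(600/380,800/210);im=cv2.resize(im[y0:y0+380,x0:x0+210],None,fx=s,fy=s,interpolation=2)
for q,c in [((95,0,15),(0,255,0)),((75,28,58),(0,255,0)),((75,-28,58),(0,255,0)),((-85,17,54),(0,255,0)),((-85,-17,54),(0,255,0)),((-115,38,8),(0,0,255)),((-115,-38,8),(0,0,255)),((107,38,8),(0,0,255)),((107,-38,8),(0,0,255))]:
    u=((proj('w6',place(C,q))[0]-[x0,y0])*s);cv2.circle(im,tuple(int(i) for i in u),2,c,-1)
cv2.imwrite('pics/w6b.png',im)
```

```text
[522.88565124 206.82630289 149.521732  ]
```

View pics/w6b.png

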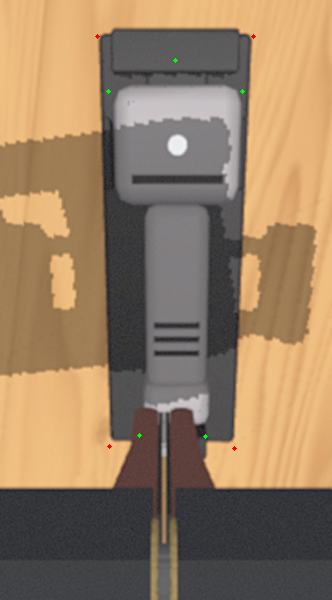

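The wrist view shows the toe under the lip (~(178,75)) and the head centred to within ~1.5 mm (115–242 against the cradle's 99–251). The press bottomed out at 54.2 mm, which is the docked height of the tail's top. I hand the job in.

```bash
python3 -c "
from workcell import ctrl
print(ctrl.close_job())"
```

```text
the job is handed in; nothing more can be done
None
```

The job is handed in at about 18 s with no verdict shown: the code was held at about 70 mm for over 2 s, and the scanner lies flat in its cradle, toe under the lip, with the tail at docked height, though I inferred the catch's snap from that height rather than seeing it.

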